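Put the finished stone pendants away in the dial carousel

TASK

Put every finished stone pendant, those hanging on the rack's pegs and the white one lying on the bench, in the compartment of its own colour in the round carousel, turning the clear cover by its orange post so that the opening stands over the compartment you need. When all of them are in, turn the cover until its opening sits squarely over the solid black sector, so the carousel is closed. Leave the bowl, the bottle and the tool cup standing where they are.

Things in the scene. Friction and masses are not known exactly. Their poses are not given: they have to be found in the camera images.
- carousel: grey round sorting drum fixed on the bench, 236 mm across (268 with the colour tabs round the rim), 65 mm high. Origin: on its axis at bench level, z up. 3 mm radial walls make six 60-degree sectors, anticlockwise from above: red, yellow, green, white, blue, black. Black is filled solid; the others are open compartments, radius 24 to 110 mm, coloured floor at height 7 mm, wall tops at 65 mm
- cover (a joint): angle (rad) of the clear dial cover about the drum axis, positive anticlockwise from above; 0: opening over red. No stops; stays where left; about 1 N at the post turns it. A disc of radius 114 mm, underside at height 66, top at 70 mm, with one open 60-degree sector from radius 28 mm outwards, orange trim on both its edges; pendants pass only there
- opening (a point): on the cover: middle of its open sector, 78 mm from the axis, at the height of the cover's top (70 mm)
- post_top (a point): on the cover: centre of the top end of the orange upright post that turns it; post 14 mm in diameter, 32 mm tall above the cover (its top at height 102 mm), 88 mm from the axis, on the far side of the axis from the opening
- slot_red (a point): middle of the red compartment of the drum, 78 mm from the axis, at height 64 mm (level with the tops of the walls)
- slot_green (a point): middle of the green compartment of the drum, 78 mm from the axis, at height 64 mm (level with the tops of the walls)
- slot_blue (a point): middle of the blue compartment of the drum, 78 mm from the axis, at height 64 mm (level with the tops of the walls)
- slot_white (a point): middle of the white compartment of the drum, 78 mm from the axis, at height 64 mm (level with the tops of the walls)
- park (a point): middle of the solid black sector of the drum, 78 mm from the axis, at height 64 mm; with the opening over it the carousel is closed
- rack: wooden rack fixed on the bench: a level bar 260 mm long (its y), 24 high, 18 thick, centred at height 165 mm on two end legs. Origin: bench level, below the middle of the bar's front face; three steel pegs stick out to its -x. Pegs: 4 mm rods, level at height 165 mm, 85 mm apart, ending 59 mm from the bar in a tip turned up 5 mm
- peg0 (a point): turned-up tip of a peg (centre of the rod's end, height 170 mm), at y = -85.0 mm in the rack's frame
- peg1 (a point): turned-up tip of a peg (centre of the rod's end, height 170 mm), at y = 0.0 mm in the rack's frame
- peg2 (a point): turned-up tip of a peg (centre of the rod's end, height 170 mm), at y = 85.0 mm in the rack's frame
- pendant_red: red stone tablet 10 (x) x 28 (y) x 28 mm (z), 35 g, origin at its centre; on top a 3 mm wire loop in the y-z plane, 13 mm wide inside, its peak at z = 34 mm. None if absent. Hangs by the loop, square to the peg, origin 29 mm below the peg's axis, 21 mm short of the tip. To come off: raise about 9 mm (over 5, under 13), then draw out along the peg past its tip.
- pendant_green: green stone tablet 10 (x) x 28 (y) x 28 mm (z), 35 g, origin at its centre; on top a 3 mm wire loop in the y-z plane, 13 mm wide inside, its peak at z = 34 mm. None if absent. Hangs by the loop, square to the peg, origin 29 mm below the peg's axis, 21 mm short of the tip. To come off: raise about 9 mm (over 5, under 13), then draw out along the peg past its tip.
- pendant_blue: blue stone tablet 10 (x) x 28 (y) x 28 mm (z), 35 g, origin at its centre; on top a 3 mm wire loop in the y-z plane, 13 mm wide inside, its peak at z = 34 mm. None if absent. Hangs by the loop, square to the peg, origin 29 mm below the peg's axis, 21 mm short of the tip. To come off: raise about 9 mm (over 5, under 13), then draw out along the peg past its tip.
- pendant_white: white pendant of the same build, lying flat on the open bench at the start, always there. Its frame differs: origin at the tablet's centre, z through its 10 mm thickness, y across its 28 mm width, loop pointing along +x with its peak at x = 34 mm
- red_bowl: bystander: open red plastic bowl, 110 mm across, 45 mm high; origin under its centre
- dye_bottle: bystander: small blue bottle, 28 mm across, 62 mm high; origin under its centre
- tool_cup: bystander: dark metal cup with small files and pens, 70 mm across, 60 mm high (tools to 90 mm); origin under its centre

How it is judged:
By the outcome, as a careful person would: the job done as asked, in the order asked, and still so for the second after the job is handed in, with the robot touching nothing.
Of pendant_red, pendant_green, pendant_blue only 2 to 3 are there at a start; the rules pass over those that are not, and their reading is None.
At some moment in a run one of pendant_white may be knocked a few centimetres aside while the robot is not near it.
Once in a run the grip may slacken for a moment while it holds something.
It also fails if it takes over 210 s, if anything falls off the work surface, if the arm or the gripper's body presses on something with over 40 N, if the wrist force passes 120 N, or if a joint passes its speed limit or range.

ROBOT

A 6-joint arm with a two-finger parallel gripper is mounted at the origin on the work surface. World frame = base frame: x ahead of the robot, y to its left, z up, the work surface at z = 0. Lengths are in m, angles in rad, forces in N, time in s.
With the tool pointing down it reaches from about 0.3 to 0.85 m from the base axis. Payload 4.2 kg.
Tool frame: the origin (TCP) lies at the very end of the fingers, on their centre line; the grasp point (between the pads) lies 19 mm behind it; z points along the fingers, y is the line along which they close (so a half turn about z gives the same grasp; the last joint's range is limited). The gripper opens to 91 mm and grips with 3 to 60 N. Pads are 32 mm wide; open, the fingers measure 118 mm over their backs; the gripper's body (76 mm by 178 mm) begins 60 mm behind the grasp point.
Start: joints at [-1.349, 0.32, 1.565, -0, 1.257, -0.02], TCP at [0.138, -0.558, 0.214] pointing down, gripper open.
Joint ranges: [-3.11, 3.11], [-0.84, 2.01], [0.21, 2.61], [-1.34, 4.49], [0.05, 2.63], [-2.56, 2.56]. Speed limits (rad/s): [2.57, 2.57, 3.14, 3.14, 3.14, 3.14].

INTERFACE

Orientations are given as a rotation vector (axis times angle).
In Python, from station import * gives the robot as it stands. Calls block until the motion is done:
- move_pose(position, orientation): joint-space move of the TCP to a pose.
- move_straight(position, rot=None, feed=0.15, guard=None): straight line of the TCP; rot=None keeps the orientation; feed is the mean speed in m/s. With guard (N) it stops when the force on the tool has changed by that much, and returns True; else False.
- move_joints(angles): joint-space move.
- gripper_to(opening, grasp_force=None): opening from 0.0 (shut) to 1.0 (fully open); grasp_force is the grip in N (None keeps the last); returns when the fingers have stopped.
- pause(seconds).
- ik(position, orientation): joint angles nearest the present ones, or None.
- sense(): the state.
- snapshot(name): name is "side" or "top"; returns (picture, depth): 420x560x3 uint8, red, green, blue; 420x560 float32, m along the optical axis (not along the pixel's ray), 0 where there is no reading.
- camera_model(name): a dict with "fx", "fy", "cx", "cy" (pixels), "k1" (the pictures are not rectified: a ray, as slopes to the right and down, at radius r is drawn at 1 + k1 r^2 times it, then the intrinsics apply), "eye" and "orientation" of the camera in the world. Camera axes: x right, y down, z forward; pixel columns grow to the right and rows downward; lengths in m; the calibration is good to about 2 mm. A picture is of the moment at which its call begins. camera_model takes no time and is no camera call.
A pose or a line that the arm cannot do raises IKError and nothing moves.
- hand_in(): hands the job in; it is judged then, once.
Trained networks look in the newest picture that a camera, given by its name, has taken for a name from the list of things; names that differ only in an ending like _2 or _b are one class to them, and where a whole thing is asked for, a point or a joint stands for the part that bears it (a point fixed in the world has none). Each returns a list of dicts, best first, with "conf" (0 to 1); they miss things now and then, are a little off and sometimes report something else, mostly with a low value. They report only what shows in the picture. A call takes as long as a camera call.
- search_frame(camera, thing): "centre" ([x, y, z] in m, in world coordinates, good to about 4 mm: the middle of the surface that is visible of it).
- tip_of(camera, thing): "centre" ([x, y, z] in m, in world coordinates, good to about 4 mm: a listed point, or the origin of a listed thing).
The state is a dict: "time_s": time; "joints": joint angles; "dq": joint speeds; "tau": joint torques, N m; "tcp_pos": TCP position; "tool_rot": TCP orientation; "force": force on the tool from outside, world axes, zero at the start; "moment": the same for the moment, N m; "gripper_width": opening from 0.0 (shut) to 1.0 (fully open); "grasp_force": force on a finger pad.
Only numpy, scipy, OpenCV 4.12 (cv2) and the standard library are available. Lean on these libraries where they do the work, as an engineer would, in place of code of your own. Each camera call takes 0.05 s, during which the arm holds its last target. There are 200 camera calls.

## Working session

There is one attempt and no reset: what is moved stays moved. The work goes in short steps, each a Python script; the robot and the scene stay as the last script left them, time stands still between calls to the robot, and variables do not carry over. Pictures are saved under pics/ and viewed, at most 14 in all, crops included, and the job is handed in when it is done.

```bash
mkdir -p pics; ls
python3 - <<'E'
from station import *
import cv2,numpy as np
for c in("side","top"):
    p,d=snapshot(c); cv2.imwrite(f"pics/{c}0.png",p[:,:,::-1]); print(c,camera_model(c))
    for t in["carousel","rack","pendant_red","pendant_green","pendant_blue","pendant_white","red_bowl","dye_bottle","tool_cup","opening","post_top","slot_red","slot_green","slot_blue","slot_white","park","peg0","peg1","peg2"]:
        print(t,[(np.round(r["centre"],3).tolist(),round(r["conf"],2)) for r in tip_of(c,t)][:3])
print(sense())
E
```

```text
pics
side {'fx': 495.5670586723612, 'fy': 495.5670586723612, 'cx': 285.6443163211412, 'cy': 211.135192554779, 'k1': -0.09958610353671496, 'eye': array([0.47478219, 0.73230062, 0.9365608 ]), 'orientation': array([-0.25450819,  2.8252377 , -1.17185786])}
carousel [([0.541, -0.246, 0.0], 0.69), ([0.428, -0.028, 0.005], 0.62)]
rack [([0.744, 0.042, -0.001], 0.68)]
pendant_red [([0.508, -0.175, 0.063], 0.7), ([0.576, 0.16, 0.134], 0.53), ([0.741, 0.042, -0.0], 0.23)]
pendant_green [([0.553, 0.158, 0.167], 0.52)]
pendant_blue [([0.589, 0.324, 0.134], 0.6), ([0.588, -0.307, 0.068], 0.41)]
pendant_white [([0.43, -0.029, 0.008], 0.52)]
red_bowl [([0.614, -0.465, -0.0], 0.82), ([0.588, -0.304, 0.068], 0.75), ([0.572, 0.328, 0.172], 0.61)]
dye_bottle [([0.744, 0.039, 0.001], 0.77)]
tool_cup [([0.786, -0.108, 0.001], 0.98)]
opening [([0.589, -0.309, 0.069], 0.64)]
post_top [([0.487, -0.169, 0.102], 0.71), ([0.564, 0.245, 0.17], 0.68), ([0.592, 0.325, 0.132], 0.26)]
slot_red [([0.576, -0.317, 0.065], 0.61)]
slot_green [([0.592, -0.178, 0.065], 0.77)]
slot_blue [([0.46, -0.236, 0.061], 0.87), ([0.
[... 1556 characters left out ...]
([0.57, 0.329, 0.17], 0.55)]
{'time_s': 2.0, 'joints': array([-1.34899954e+00,  3.19594179e-01,  1.56452520e+00, -1.70297882e-05,
        1.25737158e+00, -1.99972677e-02]), 'dq': array([-0.00160938,  0.00037804, -0.00088641, -0.00021894, -0.000258  ,
        0.0004538 ]), 'tau': array([ 2.04636376e-04, -4.12345576e+01, -2.32227105e+01,  7.27894669e-02,
        3.77552037e-02,  5.29511070e-06]), 'tcp_pos': array([ 0.13768055, -0.5582862 ,  0.21396949]), 'tool_rot': array([ 3.11855865e+00,  3.78880455e-01, -9.22710201e-06]), 'force': array([-1.00874169,  0.18584923,  0.00128473]), 'moment': array([-0.0236583 , -0.06625012, -0.02454938]), 'grasp_force': 0.0, 'gripper_width': 0.9983831470131933}
```

View pics/side0.png

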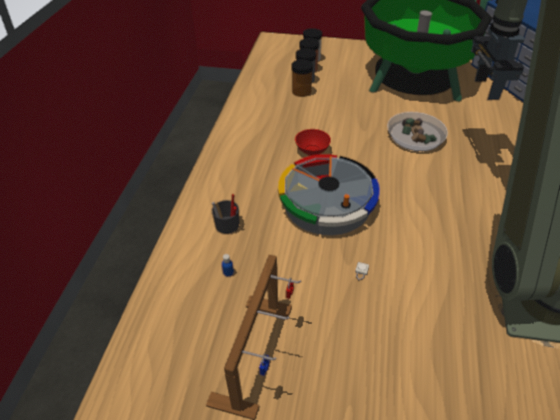

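View pics/top0.png

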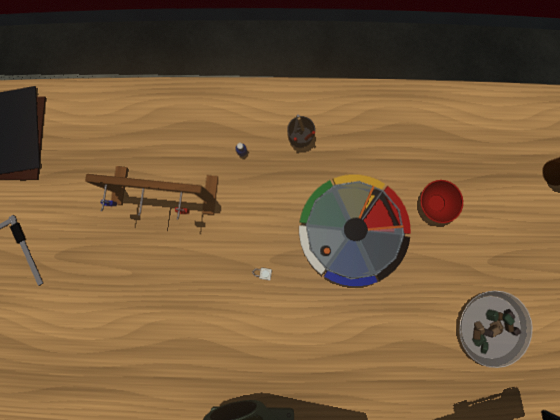

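The red pendant hangs on peg0 (side picture ~(290,290)) and the blue one on peg2 (~(265,366)). The middle peg is empty, so there is no green pendant. The white one lies at ~(362,268), with its loop towards +y. The cover stands about 10° past red. Next I'll fit the geometry.

```bash
cat > h.py <<'E'
from station import *
import numpy as np, json, cv2
from scipy.spatial.transform import Rotation as R
from scipy.optimize import least_squares
OFF=dict(red=0,yellow=60,green=120,white=180,blue=240,black=300)
try: G=json.load(open("geo.json"))
except Exception: G=None
def find(thing,near=None,tol=.02,cams=("top","side"),n=1,fn=tip_of,minc=.25):
    out=[]
    for _ in range(n):
        for c in cams:
            snapshot(c)
            for r in fn(c,thing):
                p=np.array(r["centre"])
                if r["conf"]>minc and (near is None or np.linalg.norm(p[:len(near)]-near)<tol): out.append(p); break
    return np.array(out)
def rot(yaw,side=0):
    """tool down, closing direction at yaw"""
    y=np.array([np.cos(yaw),np.sin(yaw),0]); z=np.array([0,0,-1.])
    return R.from_matrix(np.c_[np.cross(y,z),y,z]).as_rotvec()
def best(p,yaw,half=True):
    c=[]
    for k in (0,np.pi) if half else (0,):
        q=ik(list(p),rot(yaw+k))
        if q is not None: c.append((abs(q[5]),k))
    return rot(yaw+min(c)[1])
def polar(r,a,z): return [G["c"][0]+r*np.cos(a),G["c"][1]+r*np.sin(a),z]
def W(mm): return mm/91.
def up(z=.25):
    p=sense()["tcp_pos"]; 
    if p[2]<z-.002: move_straight([p[0],p[1],z],feed=.25)
def cover_angle(n=1,red=None):
    """opening direction in world (rad), from the post top"""
    P=[p for p in find("post_top",near=G["c"],tol=.12,n=n) if abs(p[2]-.102)<.012 and abs(np.hypot(*(p[:2]-G["c"]))-.088)<.015] if False else []
    for _ in range(n):
        for c in("top","side"):
            snapshot(c)
            for r in tip_of(c,"post_top"):
                p=np.array(r["centre"])
                if abs(p[2]-.102)<.012 and abs(np.hypot(*(p[:2]-G["c"]))-.088)<.012: P.append(p); break
    d=np.mean(P,0)[:2]-G["c"]; return np.arctan2(*d[::-1])+np.pi
def turn(col,now):
    """turn the opening from world angle `now` to over `col`"""
    goal=G["red"]+np.radians(OFF[col]); d=(goal-now+np.pi)%(2*np.pi)-np.pi
    a=now+np.pi; p=polar(.088,a,.2)
    yaw=np.arctan2(G["c"][1],G["c"][0])+np.pi/2
    o=best(p,yaw)
    gripper_to(W(40)); move_pose(p,o)
    hit=move_straight(polar(.088,a,.079),feed=.15,guard=15)
    gripper_to(0,grasp_force=8); s=sense(); print("post width",s["gripper_width"]*91,"hit",hit)
    n=max(1,int(np.ceil(abs(d)/np.radians(20))))
    for i in range(1,n+1): move_straight(polar(.088,a+d*i/n,.079),feed=.15)
    pause(.2); print("force",np.round(sense()["force"],1))
    gripper_to(W(40)); up(.2); print("t",sense()["time_s"])
    return goal
E
python3 - <<'E'
from h import *
exp=dict(slot_red=0,slot_green=120,slot_white=180,slot_blue=240,park=300)
c0=np.array([.5425,-.2455]); a0=np.radians(-65.3); O=[]
for c in("top","side"):
  for k in range(2):
    snapshot(c)
    for t in list(exp)+["carousel"]:
        e=c0 if t=="carousel" else c0+.078*np.array([np.cos(a0+np.radians(exp[t])),np.sin(a0+np.radians(exp[t]))])
        for r in tip_of(c,t):
            p=np.array(r["centre"])
            if np.hypot(*(p[:2]-e))<.02: O.append((t,p,c)); break
def f(v):
    out=[]
    for t,p,c in O:
        m=v[:2] if t=="carousel" else v[:2]+.078*np.array([np.cos(v[2]+np.radians(exp[t])),np.sin(v[2]+np.radians(exp[t]))])
        out+=list(p[:2]-m)
    return np.array(out)
s=least_squares(f,[*c0,a0],loss="soft_l1",f_scale=.004)
for (t,p,c),r in zip(O,f(s.x).reshape(-1,2)): print(c,t,np.round(r*1e3,1),round(p[2],3))
# rack
tips=[np.array(x) for x in([.556,.158],[.5635,.245],[.571,.3285])]
P=[find(f"peg0",near=t,tol=.015,n=2) for t in tips]
print([np.round(p.mean(0),4) if len(p) else None for p in P])
def g(v):
    ry=np.array([-np.sin(v[2]),np.cos(v[2])]); return np.concatenate([(q[:2]-(v[:2]+ry*y)) for p,y in zip(P,(-.085,0,.085)) for q in p])
r=least_squares(g,[.5635,.244,-.088],loss="soft_l1",f_scale=.004); print("tip1,yaw",r.x, np.round(r.fun*1e3,1))
json.dump(dict(c=list(s.x[:2]),red=s.x[2],tip=list(r.x[:2]),ryaw=r.x[2]),open("geo.json","w"))
print("drum",s.x,np.degrees(s.x[2]))
import h; h.G=json.load(open("geo.json"))
print("cover",np.degrees(cover_angle(2)-s.x[2])%360, sense()["time_s"])
E
```

```text
top slot_red [-2.1 -0.9] 0.063
top slot_green [-1.2 -1.2] 0.068
top slot_white [2.  2.6] 0.066
top slot_blue [-4.8  2.6] 0.064
top park [ 1.1 -2.5] 0.064
top carousel [6.2 0.1] 0.003
top slot_red [-0.5  2.1] 0.066
top slot_green [-0.  -1.7] 0.069
top slot_white [1.2 4.9] 0.064
top slot_blue [-5.3  3.8] 0.063
top park [ 2.9 -2.2] 0.061
top carousel [2.6 1.2] 0.0
side slot_red [ 3.3 -0.9] 0.063
side slot_green [1.9 2.6] 0.059
side slot_white [-0.6 -1.8] 0.065
side slot_blue [-3.4  2.3] 0.06
side park [-1.6 -1.1] 0.064
side slot_red [1.9 0. ] 0.066
side slot_green [1.2 0.2] 0.061
side slot_white [-1.3 -2.2] 0.066
side slot_blue [-5.7 -0.3] 0.062
side park [ 0.9 -4. ] 0.064
side carousel [-0.7 -1.8] -0.004
[array([0.5556, 0.159 , 0.1703]), array([0.5612, 0.2438, 0.1707]), array([0.571 , 0.3266, 0.1711])]
tip1,yaw [ 0.56260317  0.24303086 -0.09601682] [ 5.7  1.1 -3.2  1.3  4.2 -0.4 -2.5  0.2 -1.3  2.1 -1.6 -0.4  0.8 -3.
  1.9 -1.2  0.3 -1.4 -2.1  1.7]
drum [ 0.54191585 -0.24372487 -1.1494328 ] -65.85764803960491
cover 11.189680264133415 5.0
```

```bash
cat >> h.py <<'E'
def pick_peg(y):
    ryaw=G["ryaw"]; rx=np.array([np.cos(ryaw),np.sin(ryaw)]); ry=np.array([-rx[1],rx[0]])
    b=np.array(G["tip"])+ry*y+rx*.021
    P=lambda d,z:[b[0]-rx[0]*d,b[1]-rx[1]*d,z]
    o=best(P(0,.3),ryaw+np.pi/2)
    gripper_to(W(55)); move_pose(P(0,.27),o)
    print("hit",move_straight(P(0,.12),feed=.15,guard=8))
    gripper_to(0,grasp_force=25); print("w",sense()["gripper_width"]*91,sense()["grasp_force"])
    move_straight(P(0,.129),feed=.05); move_straight(P(.05,.129),feed=.08)
    s=sense(); print("w",s["gripper_width"]*91,s["grasp_force"],"t",s["time_s"])
def drop(col,r=.073,yawoff=0,half=True,zl=.035,w=37):
    a=G["red"]+np.radians(OFF[col]); 
    o=best(polar(r,a,.2),a+yawoff,half)
    move_pose(polar(r,a,.2),o); s=sense(); print("over: w",s["gripper_width"]*91,s["grasp_force"])
    hit=move_straight(polar(r,a,zl),feed=.15,guard=10); print("hit",hit,sense()["tcp_pos"][2],"w",sense()["gripper_width"]*91)
    if hit: return
    gripper_to(W(w)); pause(.2); up(.2); print("t",sense()["time_s"])
def snap(cam,name,box=None,k=1):
    p=snapshot(cam)[0][:,:,::-1]
    if box: p=p[box[1]:box[3],box[0]:box[2]]
    cv2.imwrite(f"pics/{name}.png",cv2.resize(p,None,fx=k,fy=k,interpolation=cv2.INTER_CUBIC))
E
python3 - <<'E'
from h import *
turn("red",G["red"]+np.radians(11.2))
print("cover",np.degrees(cover_angle(1)-G["red"])%360)
pick_peg(-.085); snap("side","s1"); up(.25); print(sense()["gripper_width"]*91)
E
```

```text
post width 13.510971796459192 hit False
force [-0.3  1.4  2.8]
t 10.9583
cover 0.22887974932916677
hit False
w 27.743713322638268 24.99976336956024
w 27.69370911387087 24.99959170818329 t 15.6667
27.748361467998834
```

View pics/s1.png

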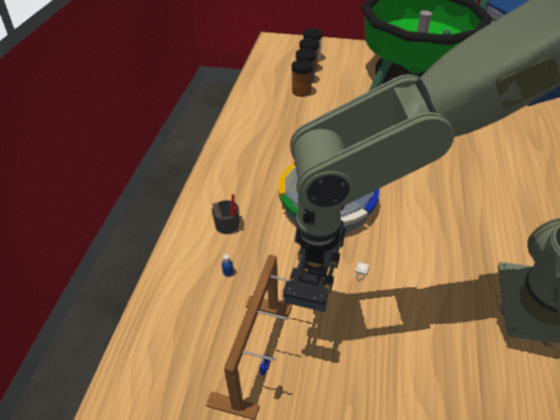

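The near peg (~(285,278)) is now empty and the red pendant is in the gripper, with the pads 27.7 mm apart. I'll place it.

Run:
```python
from h import *
drop("red")
now=turn("white",G["red"])
move_pose([.40,-.0,.3],best([.4,0,.3],np.pi/2)) if False else None
snap("top","t2"); snap("side","s2",(180,130,420,310),3)
for c in("top","side"): print(c,[(np.round(r["centre"],3).tolist(),round(r["conf"],2)) for r in tip_of(c,"pendant_white")],[(np.round(r["centre"],3).tolist(),round(r["conf"],2)) for r in search_frame(c,"pendant_white")])
print(np.degrees(cover_angle(1)-G["red"])%360,sense()["tcp_pos"])
```

```text
over: w 27.456409276494774 24.99971777200699
hit False 0.036050202020587604 w 28.029820418901657
t 20.725
post width 13.683946143162425 hit False
force [-1.7 -0.1  5.5]
t 28.8833
top [([0.454, -0.078, 0.004], 0.53), ([0.592, 0.326, 0.132], 0.45)] [([0.63, 0.228, 0.165], 0.67), ([0.452, -0.072, 0.008], 0.56), ([0.794, -0.117, 0.028], 0.48)]
side [([0.448, -0.072, 0.005], 0.65)] [([0.451, -0.065, 0.008], 0.69)]
179.6126448799349 [ 0.57783058 -0.32398809  0.19962153]
```

View pics/s2.png

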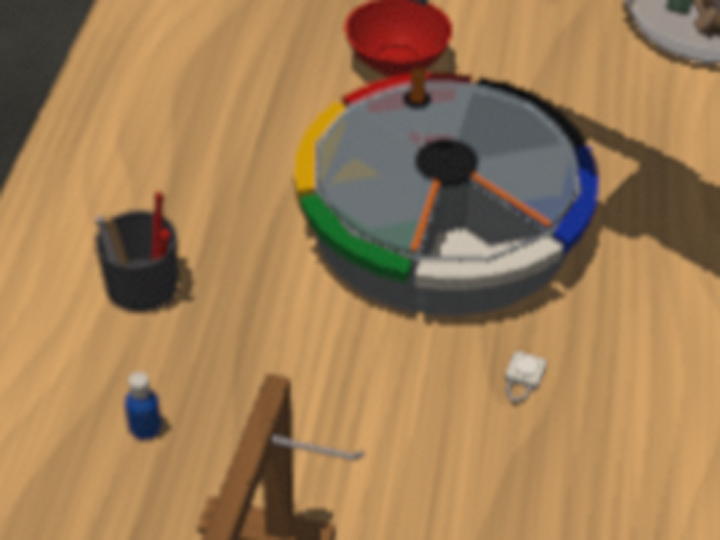

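View pics/t2.png

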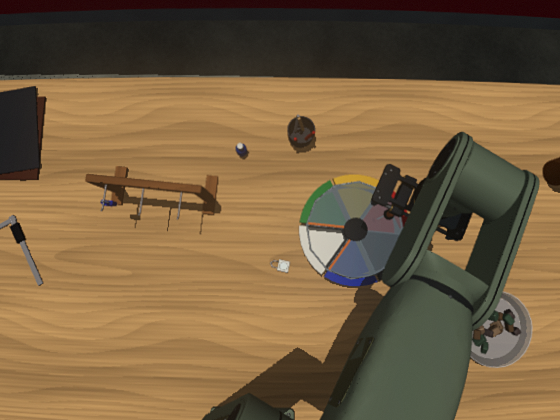

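The white pendant has been knocked to about (0.451,-0.075), top picture ~(283,266), side crop ~(525,370), with its loop towards +y. The opening stands squarely over white. I'll measure the pendant's yaw and grasp it.

```bash
cat >> h.py <<'E'
def plane(cam,px,z):
    m=camera_model(cam); K=np.array([[m["fx"],0,m["cx"]],[0,m["fy"],m["cy"]],[0,0,1]])
    n=cv2.undistortPoints(np.asarray(px,np.float64).reshape(-1,1,2),K,np.array([m["k1"],0,0,0,0]))[:,0]
    d=R.from_rotvec(m["orientation"]).apply(np.c_[n,np.ones(len(n))]); e=np.array(m["eye"])
    return (e+d*((z-e[2])/d[:,2])[:,None])[:,:2]
def white_pose(near,rad=.05):
    out=[]
    for cam in("top","side"):
        p,_=snapshot(cam); k=4
        big=cv2.resize(p,None,fx=k,fy=k,interpolation=cv2.INTER_CUBIC)
        hsv=cv2.cvtColor(big,cv2.COLOR_RGB2HSV); m=(hsv[...,1]<70)&(hsv[...,2]>150)
        yy,xx=np.nonzero(m); xy=plane(cam,np.c_[(xx+.5)/k-.5,(yy+.5)/k-.5],.010)
        sel=np.hypot(*(xy-near).T)<rad
        lab=np.zeros(m.shape,np.uint8); lab[yy[sel],xx[sel]]=1
        lab=cv2.morphologyEx(lab,cv2.MORPH_OPEN,np.ones((13,13),np.uint8))
        yy,xx=np.nonzero(lab); t=plane(cam,np.c_[(xx+.5)/k-.5,(yy+.5)/k-.5],.010)
        rc=cv2.minAreaRect((t*1e3).astype(np.float32)); out.append((cam,rc)); print(cam,rc)
    return out
E
python3 - <<'E'
from h import *
white_pose(np.array([.451,-.075]))
snap("side","s3",(335,235,385,275),12); snap("top","t3",(255,245,305,285),12)
E
python3 -c "
import cv2,numpy as np
cv2.imwrite('pics/b3.png',np.hstack([cv2.resize(cv2.imread(f'pics/{n}.png'),(400,320)) for n in('s3','t3')]))"
```

```text
top ((452.531005859375, -74.28105163574219), (28.226409912109375, 27.946794509887695), 79.28256225585938)
side ((452.241943359375, -71.09950256347656), (29.105966567993164, 28.6727352142334), 78.35082244873047)
```

View pics/b3.png

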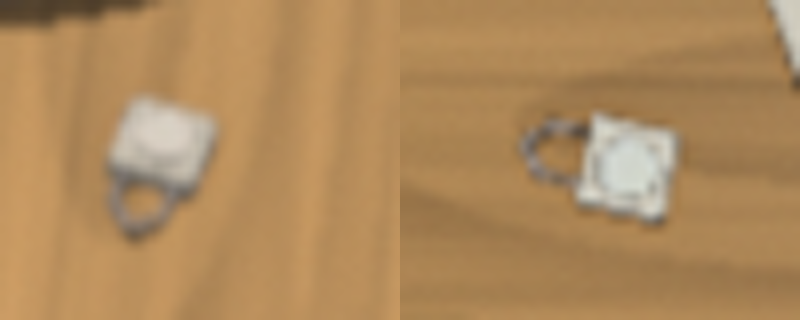

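The picture shows the loop pointing left and slightly up (towards +y). The rectangle fit gives 28×28 mm at (0.4524,-0.073) with yaw 79°, so it matches.

Run:
```python
from h import *
L=np.radians(79); x=[.4525,-.0730]
a=G["red"]+np.pi
opts=[]
for k in(0,np.pi):
  for inw in(1,0):
    yaw=L+np.pi/2+k; dl=(a+np.pi*inw)-L
    r=.082 if inw else .071
    q1=ik([*x,.1],rot(yaw)); q2=ik(polar(r,a,.1),rot(yaw+dl))
    print(k,inw,None if q1 is None else round(q1[5],2),None if q2 is None else round(q2[5],2))
    if q1 is not None and q2 is not None: opts.append((-inw,max(abs(q1[5]),abs(q2[5])),yaw,yaw+dl,r))
_,_,y1,y2,r=min(opts)
gripper_to(W(50)); move_pose([*x,.12],rot(y1))
print("hit",move_straight([*x,.0035],feed=.1,guard=8),sense()["tcp_pos"][2])
gripper_to(0,grasp_force=25); print(sense()["gripper_width"]*91)
move_straight([*x,.2],feed=.2); print(sense()["gripper_width"]*91,sense()["grasp_force"])
json.dump(dict(y2=y2,r=r),open("w.json","w"))
move_pose(polar(r,a,.2),rot(y2)); print(sense()["gripper_width"]*91,sense()["time_s"])
snap("side","s4",(240,80,460,245),3)
```

```text
0 1 None -0.76
0 0 None 2.36
3.141592653589793 1 0.01 2.38
3.141592653589793 0 0.01 -0.78
hit False 0.003960839380498064
27.537878534184127
27.241095403380648 24.999940395355225
27.093783503769412 36.4167
```

View pics/s4.png

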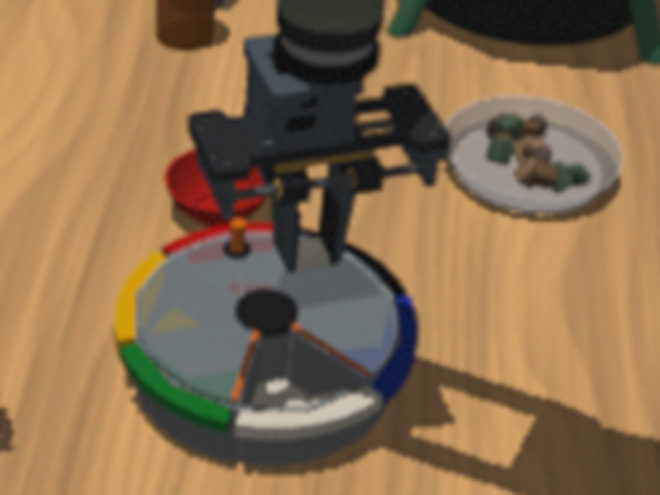

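The pale tablet is between the fingertips (~(318,250)) and the width reads 27 mm, so the pendant is held. The bright blob at ~(275,385) is the lit white floor seen through the opening. I'll place it and carry on.

Run:
```python
from h import *
w=json.load(open("w.json")); a=G["red"]+np.pi
print("hit",move_straight(polar(w["r"],a,.03),feed=.12,guard=10),sense()["tcp_pos"][2],sense()["gripper_width"]*91)
gripper_to(W(36)); pause(.2); up(.2)
turn("blue",a)
snap("side","s5",(240,80,460,245),3)
print("cover",np.degrees(cover_angle(1)-G["red"])%360)
```

```text
hit False 0.03065801298001376 27.779230681606315
post width 13.387206474611467 hit False
force [1.7 1.5 4.2]
t 44.5417
cover 241.80596425700418
```

View pics/s5.png

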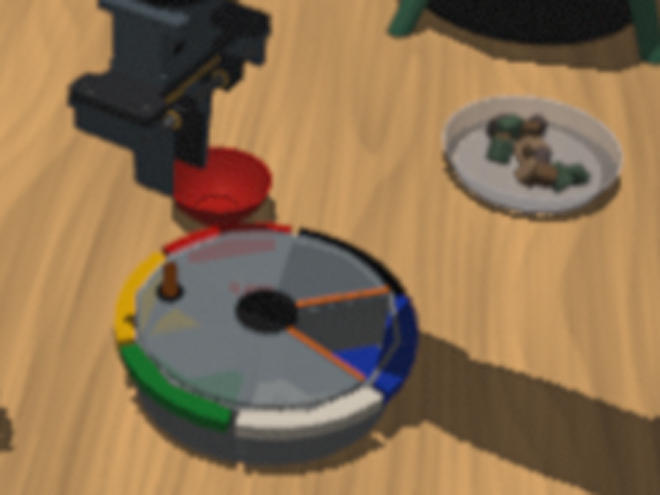

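The opening is over blue (trims at ~(345,297) and ~(330,355)), with a pale shape under the cover at white. Next is the blue pendant.

Run:
```python
from h import *
pick_peg(.085); up(.25)
s=sense()
if s["gripper_width"]*91>24: drop("blue")
snap("top","t6",(80,120,440,300),2)
for c in("top","side"):
    snapshot(c)
    for t in("pendant_red","pendant_white","pendant_blue"): print(c,t,[(np.round(r["centre"],3).tolist(),round(r["conf"],2)) for r in tip_of(c,t)])
```

```text
hit False
w 27.570894571049482 24.99990463256836
w 27.862922666338633 24.999500513076782 t 50.2417
over: w 27.62725685306614 24.999596178531647
hit False 0.035731500268454994 w 27.674917689098617
t 55.5667
top pendant_red []
top pendant_white [([0.63, -0.25, 0.105], 0.66)]
top pendant_blue [([0.472, -0.237, 0.018], 0.44)]
side pendant_red [([0.611, -0.463, -0.001], 0.16)]
side pendant_white []
side pendant_blue [([0.47, -0.238, 0.02], 0.35), ([0.614, -0.465, -0.002], 0.31)]
```

View pics/t6.png

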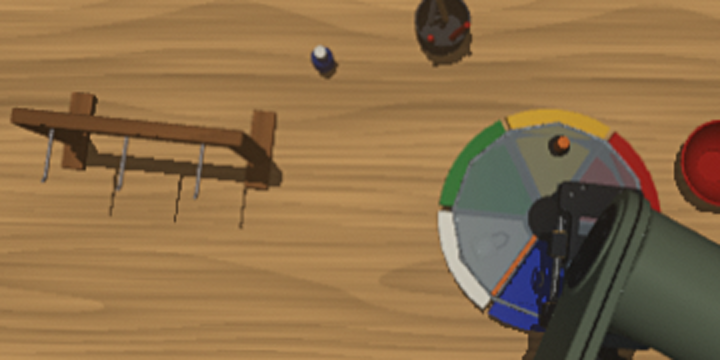

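All pegs are empty. The white pendant shows under the cover at ~(490,242), and blue is in its compartment. Now I'll close the cover.

Run:
```python
from h import *
turn("black",G["red"]+np.radians(240))
up(.3); p=sense()["tcp_pos"]
move_joints([-1.349,.32,1.565,0,1.257,-.02])
print("cover",np.degrees(cover_angle(3)-G["red"])%360)
snap("top","t7",(285,160,425,300),5)
print(sense()["time_s"])
```

```text
post width 13.53834830793683 hit False
force [-0.8  0.7  5.2]
t 61.4667
cover 299.54036153841116
64.825
```

View pics/t7.png

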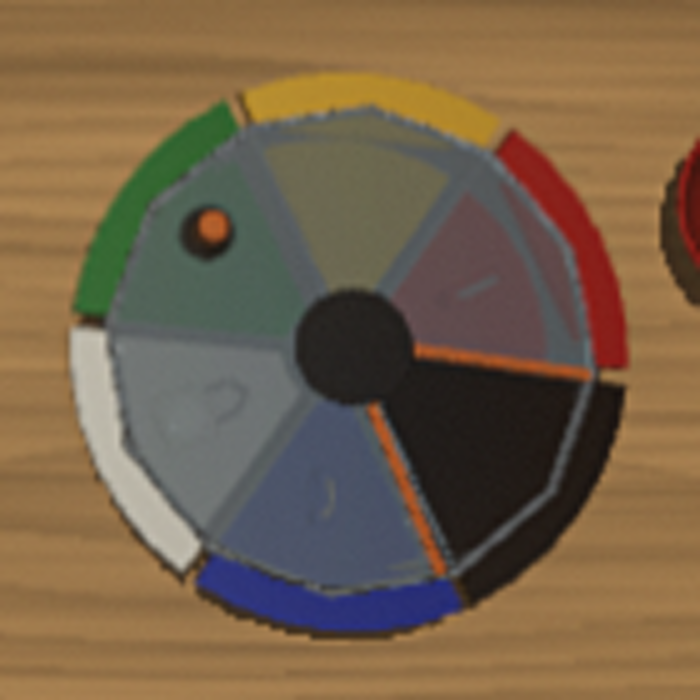

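The cover is closed squarely: its trims, ending at ~(590,375) and (443,575), line up with both edges of black. Pendants show under it in red (478,288), white (205,405) and blue (325,498).

```bash
python3 -c "
from station import *
print(hand_in())"
```

```text
the job is handed in; nothing more can be done
None
```

The red, white and blue pendants are in their own compartments (there was no green one on the rack), the opening is over black to within about 1° by the camera, and the job is handed in at about 65 s of the 210 s allowed.

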